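# Fit the drying cartridge in the praline case

## Robot

A 6-joint arm with a two-finger parallel gripper is mounted at the origin on the work surface. World frame = base frame: x ahead of the robot, y to its left, z up, the work surface at z = 0. Lengths are in m, angles in degrees, forces in N, time in s.
With the tool pointing down it reaches from about 0.35 to 0.925 m from the base axis. Payload 6.4 kg.
Tool frame: the origin (TCP) lies midway between the tips of the shut fingers; the grasp point (between the pads) lies 19 mm behind it; z points along the fingers, y is the line along which they close (so a half turn about z gives the same grasp; the last joint's range is limited). The gripper opens to 94 mm and grips with 3 to 60 N. Pads are 16 mm wide; open, the fingers measure 119 mm over their backs; the gripper's body (75 mm by 177 mm) begins 78 mm behind the grasp point.
Start: joints at [-75.292, 14.043, 89.255, -0, 76.702, -9.975], TCP at [0.271, -0.591, 0.205] pointing down, gripper open.
Joint ranges: [-179.41, 179.41], [-58.25, 129.5], [7.25, 145.43], [-54.29, 234.29], [11.92, 165.04], [-157.13, 157.13]. Speed limits (degrees/s): [147.25, 147.25, 180, 180, 180, 180].

## Interface

Orientations are given as a 3x3 rotation matrix whose columns are the frame's x, y, z axes.
In Python, from plant import * gives the robot as it stands.
- The arm moves only by the tool servo_tool, never from a script. Its argument "increments" is a list of rows, each a list of 3 entries, a list of its own where there are three numbers: the opening, from -1 (shut) to 1 (fully open), then the shift along the world's x, y, z in m, then the turn, a rotation vector about the world's x, y, z in rad. A call has 1 to 10 rows; each row shifts and turns the commanded pose from where the row before left it; what a row does not reach is not made up. A row lasts 1/10 s, in which the tool goes at most 50 mm and 8.59 degrees, less where a joint would pass 70% of its speed; a pose out of reach is approached as far as the arm can. A call is refused whole if a number of a shift passes 0.05 or a number of a turn 0.15, either way. A call with a gripper value outside its range is refused whole. The fingers move at their own pace and stop on an object; the grip force is fixed at half the most. Time passes only in rows, so rows that do not move let the fingers close. It gives the time, the measured TCP pose, the force, the opening and the grip force at its end, in the units of the state.
- read_state(): the state, without advancing time (a new reading comes with each control period).
- camera(name): name is "side" or "top"; returns a dict with "image" (400x640x3 uint8, red, green, blue), "depth" (400x640 float32, m along the optical axis (not along the pixel's ray), 0 where there is no reading), "fx", "fy", "cx", "cy" (pixels), "D" ([k1, k2, p1, p2, k3] as OpenCV has them; the pictures are not rectified), "extrinsics" (4x4, takes a point from camera to world coordinates). Camera axes: x right, y down, z forward; pixel columns grow to the right and rows downward; lengths in m; the calibration is good to about 2 mm. A picture is of the moment at which its call begins.
- close_job(): hands the job in; it is judged then, once.
The state is a dict: "clock": time; "joint_positions": joint angles; "qvel": joint speeds; "tau": joint torques, N m; "ee_pos": TCP position; "tool_rot": TCP orientation; "ft_force": force on the tool from outside, world axes, zero at the start; "torque": the same for the moment, N m; "finger_gap": finger opening in m; "finger_force": force on a finger pad.
Only numpy, scipy, OpenCV 4.12 (cv2) and the standard library are available. Lean on these libraries where they do the work, as an engineer would, in place of code of your own. Each camera call takes 0.05 s, during which the arm holds its last target. There are 200 camera calls.

## Task

Slide the thumb latch of the praline case aside so that its sprung grey cover pops open, take the drying cartridge out of its aluminium trough and lay it gently in the cradle inside the compartment (it only fits held around its middle, so set it on the rubber mat and take it again; it rolls). Then press the cover shut until the latch snaps over it. Do not push the other things on the bench about.

Things in the scene. Friction and masses are not known exactly. Their poses are not given: they have to be found in the camera images.
- latch_tab (a point): Black thumb tab, 14 mm wide (y) x 22 x 26 mm high; point on its centre line, 11 mm below its top, 16 mm above the case's front ledge (54 mm above the bench, free 68 mm either side). Axes of the case: x towards the hinge, +y the way it slides to release. Cover's front edge lies 36 mm behind (+x), the latch's tongue begins 20 mm behind. Pinch it or push it.
- latch (a joint): Latch travel along the case's +y, m: 0 = home (holds the cover), 0.011 = stop; the cover comes free beyond 0.008. A 0.7 to 1.4 N spring returns it when let go. Its tongue is sloped on top: a cover pressed down pushes it aside and it snaps back over the cover's pin by itself.
- cover (a joint): Cover angle, rad: 0 = shut, 1.95 = fully open, leaning back away from the latch. Once released, the spring throws it fully open within about 2 s if nothing is above it, and holds it there. Latched it reads under 0.03. Pushing it shut takes about 3 N at its front part, and about 5 N at the end to snap the latch.
- cover_hinge (a point): Middle of the hinge line (along y), 62 mm above the bench, fixed, axes of the case. Cover: grey plate 92 mm long from the hinge (towards -x when shut), 140 mm wide (y), 5 mm thick, top face 4 mm above the hinge line when shut. To shut it push its back face from behind (+x side) over towards the latch, following the arc, then press its front part straight down.
- chamber (a point): Where the cartridge's centre lies when seated, 37 mm above the bench, mid-compartment, axes of the case, 46 mm from the hinge line. The well is 70 mm long (x), 120 mm wide (y), rim 60 mm and floor 12 mm above the bench. Cradle: two ridges along x, 9 mm high, outer faces 28 mm apart; the cartridge lies on them along x with 4 mm to spare at each end, so fingers fit only at its sides (+-y).
- case: White praline case, fixed, 60 mm high; origin on the bench under the compartment's centre. Axes: x from latch to hinge, y along the hinge line. Reaches x -105 to 58 mm, y -75 to 185 mm; beyond y = 75 mm is a clear window over pralines. Only the latch (81 mm high) and the open cover rise above 66 mm.
- cartridge_mid (a point): Centre of the drying cartridge: plain perforated aluminium cylinder with white ends, 38 mm diameter, 62 mm long, about 120 g, both ends alike. Its x axis is the cylinder's axis (y and z turn as it rolls). It rolls freely on bench and mat. It starts lying in the trough.
- trough_mid (a point): Where the cartridge's centre lies at the start, 27 mm above the bench, in a small fixed aluminium trough 54 mm long (x, the cartridge's axis), 48 mm wide, side walls 38 mm high, both ends open. The cartridge sticks out 4 mm at each end and can be gripped only by its two flat ends.
- mat_mid (a point): Centre of the top of a black rubber mat, 140 x 140 mm, 3 mm thick, fixed and kept clear: the place to set the cartridge down and take it again.
- mould: Bystander: clear polycarbonate praline mould, 130 x 270 x 24 mm, lying at the back right; origin under its centre.
- bowl: Bystander: steel bowl, 130 mm wide, 60 mm high, at the back; origin under its centre.
- jar: Bystander: amber jar with lid, 72 mm wide, 100 mm high, at the far right; origin under its centre.
- scraper: Bystander: wide steel chocolate scraper with a black handle, 130 mm wide, 22 mm high, lying at the back left; origin under its centre.
- palette_knife: Bystander: small palette knife 170 mm long lying in front, near the robot; origin near its middle.
- shaker: Bystander: steel can 60 mm wide, 100 mm high, standing at the far right; origin under its centre.
- ruler: Bystander: square steel caramel bar 12 x 12 x 280 mm, lying at the back left; origin under its centre.

How it is judged (in metres and radians):
On the way, in this order (a step that is already met when the one before it is completed fails the run):
1. the latch is slid and the cover has sprung open (value of joint cover above 1.3 rad), for 0.2 s.
2. the cartridge lies in the cradle, let go, with the cover still open (x of cartridge_mid in the frame of chamber between -0.006 and 0.006 m and y of cartridge_mid in the frame of chamber between -0.004 and 0.004 m and z of cartridge_mid in the frame of chamber between -0.004 and 0.004 m and angle between the x axis of cartridge_mid and the x axis of chamber, either way round below 0.15 rad and value of joint cover above 1 rad and contact force between cartridge and the fingers below 0.1 N), for 0.2 s.
At the end, for the whole second after the job is handed in: The cartridge lies in the cradle (centre within 6 mm along and 4 mm across and in height of the seated point, axis within 0.15 rad), the cover is shut (under 0.04 rad) and the latch is home over it (within 3 mm) (x of cartridge_mid in the frame of chamber between -0.006 and 0.006 m and y of cartridge_mid in the frame of chamber between -0.004 and 0.004 m and z of cartridge_mid in the frame of chamber between -0.004 and 0.004 m and angle between the x axis of cartridge_mid and the x axis of chamber, either way round below 0.15 rad and value of joint cover below 0.04 rad and value of joint latch below 0.003 m); the robot touches nothing.
It fails at once if one of the other things on the bench is pushed more than 40 mm (distance of any of mould, bowl, jar, scraper, palette_knife, shaker, ruler from where it was at the start of the episode above 0.04 m).
It fails at once if the cartridge is dropped or thrown (moves freely faster than 0.7 m/s) (linear speed of cartridge above 0.7 m/s and contact force between cartridge and the fingers below 0.1 N).
It also fails if it takes over 72 s, if anything falls off the work surface, if the arm or the gripper's body presses on something with over 40 N, if the wrist force passes 120 N, or if a joint passes its speed limit or range.

## Working session

There is one attempt and no reset: what is moved stays moved. The work goes in short steps, Python scripts to look and compute and a tool call to move; the robot and the scene stay as the last step left them, time stands still between calls to the robot, and variables do not carry over. Pictures are saved under pics/ and viewed, at most 10 in all, crops included, and the job is handed in when it is done.

Besides the shell and the picture viewer there is one more tool, called after ">>>" as name(argument=value, ...) on one line, values as JSON. servo_tool: Moves the arm, as the interface text tells. Its arguments: {"type":"object","properties":{"increments":{"type":"array"}},"required":["increments"]}

```bash
ls; mkdir -p pics
cat > h.py <<'E'
from plant import *
import numpy as np, cv2
def grab(n):
    c=camera(n); c['K']=np.array([[c['fx'],0,c['cx']],[0,c['fy'],c['cy']],[0,0,1.]]); c['D']=np.array(c['D'],float); c['E']=np.array(c['extrinsics']); return c
def ray(c,px):
    p=cv2.undistortPoints(np.array(px,float).reshape(-1,1,2),c['K'],c['D']).reshape(-1,2)
    d=np.c_[p,np.ones(len(p))]@c['E'][:3,:3].T
    return c['E'][:3,3],d
def onplane(c,px,z):
    o,d=ray(c,px); return o+d*((z-o[2])/d[:,2])[:,None]
def cloud(c):
    h,w=c['depth'].shape; u,v=np.meshgrid(np.arange(w),np.arange(h))
    o,d=ray(c,np.c_[u.ravel(),v.ravel()]); z=c['depth'].ravel()
    P=o+d*z[:,None]; P[z==0]=np.nan
    return P.reshape(h,w,3)
def proj(c,P):
    E=np.linalg.inv(c['E']); r,_=cv2.Rodrigues(E[:3,:3]); return cv2.projectPoints(np.array(P,float).reshape(-1,1,3),r,E[:3,3],c['K'],c['D'])[0].reshape(-1,2)
E
python3 - <<'E'
from h import *
import pickle
d={}
for n in("top","side"):
    c=grab(n); d[n]=c; cv2.imwrite(f"pics/{n}0.png",c['image'][:,:,::-1]); print(n,c['E'].round(3).tolist(),c['fx'],(c['depth']>0).mean())
pickle.dump(d,open("c0.pkl","wb"))
s=read_state(); print({k:np.round(v,3).tolist() for k,v in s.items()})
E
```

```text
pics
top [[0.021, -0.997, 0.078, 0.486], [-1.0, -0.021, 0.002, -0.067], [-0.0, -0.078, -0.997, 1.065], [0.0, 0.0, 0.0, 1.0]] 382.12325853030757 0.99605859375
side [[-0.844, -0.313, 0.436, 0.022], [-0.536, 0.459, -0.709, 0.882], [0.022, -0.832, -0.555, 0.813], [0.0, 0.0, 0.0, 1.0]] 479.5424250927202 0.9958515625
{'clock': 0.1, 'joint_positions': [-75.293, 14.08, 89.317, 0.0, 76.702, -9.974], 'qvel': [0.084, -0.177, -0.137, 0.012, 0.022, 0.004], 'tau': [0.0, -41.692, -31.552, 0.069, 0.031, -0.0], 'ee_pos': [0.271, -0.59, 0.204], 'tool_rot': [[0.909, 0.418, -0.0], [0.418, -0.909, 0.002], [0.0, -0.002, -1.0]], 'ft_force': [-0.442, -0.583, 0.312], 'torque': [0.041, -0.057, 0.015], 'finger_force': 0.0, 'finger_gap': 0.094}
```

View pics/top0.png

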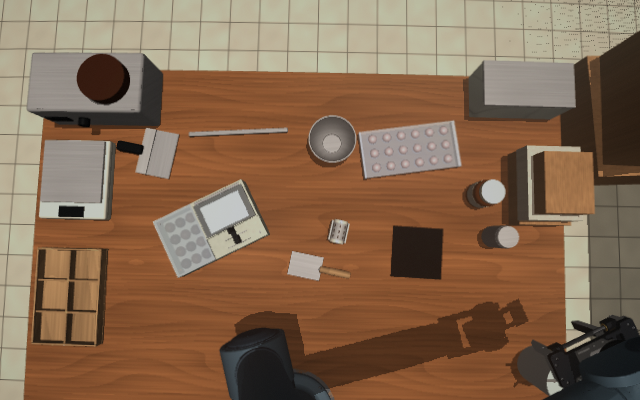

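View pics/side0.png

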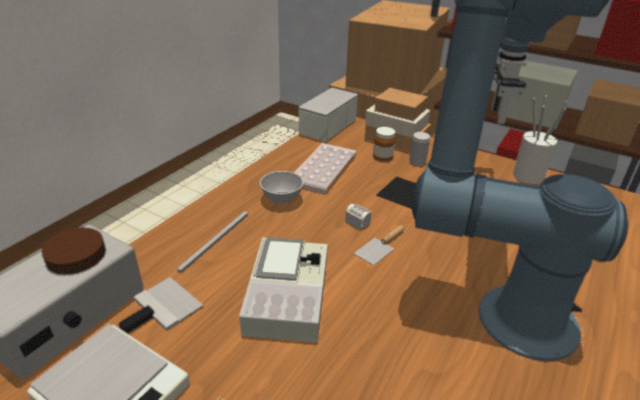

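The top view shows the case around (210,228), with the black latch at (234,236), the trough and cartridge at (339,232), the mat at (416,252) and the palette knife at (310,267). The side view shows the latch tab at (312,259) and the trough at (358,215).

Run:
```python
from h import *
import pickle
d=pickle.load(open("c0.pkl","rb"))
c=d['top'];P=cloud(c);img=c['image'].astype(int)
print('bench z',np.nanmedian(P[280:330,150:210,2]))
def rect(box,zlo,zhi,img_mask=None):
    u0,v0,u1,v1=box; m=np.zeros(P.shape[:2],bool); m[v0:v1,u0:u1]=1
    m&=(P[...,2]>zlo)&(P[...,2]<zhi)
    if img_mask is not None: m&=img_mask
    n,l,st,_=cv2.connectedComponentsWithStats(m.astype(np.uint8)); k=1+st[1:,4].argmax(); m=l==k
    q=P[m]; r=cv2.minAreaRect(q[:,:2].astype(np.float32)*1000); print(r,m.sum(),'z',np.median(q[:,2]),'mean',q.mean(0)); return m,q,r
m,q,r=rect((145,170,280,285),0.045,0.075); print(cv2.boxPoints(r).round(1).tolist())
m,q,r=rect((220,215,255,255),0.069,0.1); print(cv2.boxPoints(r).round(1).tolist())
m,q,r=rect((320,210,360,255),0.02,0.06); print(cv2.boxPoints(r).round(1).tolist())
dark=(img.max(2)<60); 
u0,v0,u1,v1=380,215,455,290
mm=np.zeros_like(dark); mm[v0:v1,u0:u1]=dark[v0:v1,u0:u1]
ys,xs=np.nonzero(mm); rr=cv2.minAreaRect(onplane(c,np.c_[xs,ys],0.003)[:,:2].astype(np.float32)*1000); print('mat',rr)
# blowups
a=cv2.resize(c['image'][170:285,145:280],None,fx=4,fy=4,interpolation=cv2.INTER_CUBIC)[:,:,::-1]
b=cv2.resize(c['image'][215:250,322:357],None,fx=7,fy=7,interpolation=cv2.INTER_CUBIC)[:,:,::-1]
o=np.zeros((460,790,3),np.uint8); o[:a.shape[0],:a.shape[1]]=a; o[:b.shape[0],545:545+b.shape[1]]=b
cs=d['side']; e=cv2.resize(cs['image'][195:235,335:380],None,fx=5,fy=5,interpolation=cv2.INTER_CUBIC)[:,:,::-1]
o[250:250+e.shape[0],545:545+e.shape[1]]=e
cv2.imwrite("pics/z0.png",o)
```

```text
bench z -0.0006392036909959042
((494.1595764160156, 229.37692260742188), (164.138916015625, 261.67584228515625), 27.521589279174805) 6063 z 0.060046695003443284 mean [0.49382444 0.22877688 0.0604258 ]
[[360.8999938964844, 307.5], [481.79998779296875, 75.4000015258789], [627.4000244140625, 151.3000030517578], [506.5, 383.29998779296875]]
((477.4219055175781, 161.86325073242188), (49.661678314208984, 16.5351505279541), 38.29810333251953) 109 z 0.077736100388335 mean [0.47695141 0.16004568 0.07740837]
[[452.79998779296875, 153.0], [463.1000061035156, 140.0], [502.0, 170.8000030517578], [491.79998779296875, 183.6999969482422]]
((492.8204345703125, -112.43817138671875), (47.98747634887695, 61.778533935546875), 78.10612487792969) 399 z 0.04125074767929071 mean [ 0.49274889 -0.11243104  0.04023603]
[[457.6000061035156, -129.60000610351562], [518.0999755859375, -142.3000030517578], [528.0, -95.30000305175781], [467.5, -82.5999984741211]]
mat ((438.0252380371094, -330.6754455566406), (138.32652282714844, 137.81314086914062), 87.3476791381836)
```

View pics/z0.png

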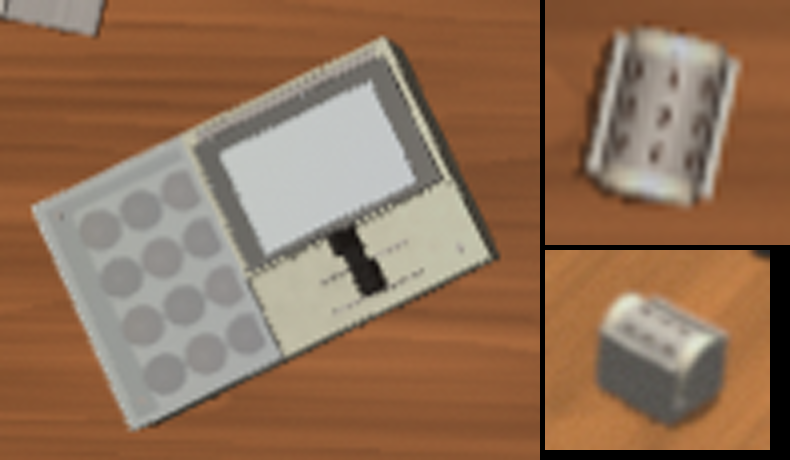

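Run:
```python
from h import *
import pickle
d=pickle.load(open("c0.pkl","rb"))
a=np.radians(27.52);R=np.array([[np.cos(a),-np.sin(a)],[np.sin(a),np.cos(a)]])
O=np.array([.49416,.22938])-R@np.array([-.0235,.055]); print('O',O)
for n,box in(('top',(215,215,255,255)),('side',(290,245,335,280))):
    c=d[n];P=cloud(c);u0,v0,u1,v1=box
    m=(c['image'].max(2)<55); k=np.zeros_like(m);k[v0:v1,u0:u1]=m[v0:v1,u0:u1]
    q=P[k]; q=q[q[:,2]>.05]; l=(q[:,:2]-O)@R
    for lo,hi in((-.1,-.07),(-.07,-.03)):
        s=(l[:,0]>lo)&(l[:,0]<hi); print(n,lo,s.sum(),'x',np.percentile(l[s,0],[5,50,95]).round(4),'y',np.percentile(l[s,1],[3,50,97]).round(4),'z',np.percentile(q[s,2],[5,50,95]).round(4))
    # case corner check
    cor=np.array([[-.105,-.075],[.058,-.075],[.058,.185],[-.105,.185]])@R.T+O
    print(proj(c,np.c_[cor,[.06]*4]).round(1).tolist(), 'tab',proj(c,[*(R@[-.082,0]+O),.081]), 'trough', proj(c,[.4928,-.1124,.046]))
# dims of cover/case in side cloud
c=d['side'];P=cloud(c);z=P[...,2];q=P[(z>.055)&(z<.064)&(abs(P[...,0]-.494)<.2)&(abs(P[...,1]-.229)<.2)]
print('side case',cv2.minAreaRect(q[:,:2].astype(np.float32)*1000))
for n in('top','side'):
    P=cloud(d[n]);q=P[(P[...,2]>.034)&(P[...,2]<.06)&(abs(P[...,0]-.493)<.06)&(abs(P[...,1]+.112)<.06)]
    print(n,cv2.minAreaRect(q[:,:2].astype(np.float32)*1000),len(q), q[:,2].max())
print('case O',(O+R@np.zeros(2)),'tab',R@[-.082,0]+O,'hinge',R@[.046,0]+O)
```

```text
O [0.54041417 0.19146164]
top -0.1 53 x [-0.0931 -0.0833 -0.0724] y [-0.0067 -0.0012  0.0047] z [0.0666 0.0801 0.0837]
top -0.07 46 x [-0.0681 -0.0586 -0.0505] y [-0.0034  0.0027  0.0101] z [0.068  0.075  0.0788]
[[266.8, 233.3], [240.2, 178.1], [151.8, 221.5], [177.4, 277.5]] tab [[235.47733136 238.24728877]] trough [[338.58256043 230.74021967]]
side -0.1 79 x [-0.0903 -0.0811 -0.0719] y [0.001  0.0071 0.0104] z [0.0616 0.0751 0.0845]
side -0.07 28 x [-0.0693 -0.0605 -0.0512] y [0.0048 0.0108 0.014 ] z [0.0702 0.076  0.0796]
[[326.5, 241.8], [261.4, 237.2], [238.8, 315.9], [317.9, 322.4]] tab [[314.77483421 254.35395791]] trough [[358.21773922 208.68630715]]
side case ((492.56024169921875, 231.8724822998047), (163.4784698486328, 262.6772155761719), 27.330615997314453)
top ((492.7761535644531, -112.57733917236328), (47.815677642822266, 61.87435531616211), 78.43506622314453) 353 0.04903204483286139
side ((490.7049560546875, -111.37753295898438), (54.07664489746094, 64.14041900634766), 78.50715637207031) 255 0.049777829903766335
case O [0.54041417 0.19146164] tab [0.4676925  0.15357287] hinge [0.58120925 0.21271632]
```

>>> servo_tool(increments=[[0,[0.01,0.04,0],[0,0,0.025]],[0,[0.011,0.042,0],[0,0,0.024]],[0,[0.011,0.042,0],[0,0,0]],[0,[0.011,0.042,0],[0,0,0]],[0,[0.011,0.042,0],[0,0,0]],[0,[0.011,0.042,0],[0,0,0]],[0,[0.011,0.042,0],[0,0,0]],[0,[0.011,0.042,0],[0,0,0]],[0,[0.011,0.042,0],[0,0,0]],[0,[0.011,0.042,0],[0,0,0]]])

```text
clock: 1.1
ee_pos: [0.3803, -0.1708, 0.2052]
tool_rot: [[0.887, 0.461, -0.0], [0.461, -0.887, 0.0], [0.0, -0.0, -1.0]]
ft_force: [-0.4, 0.1, 0.1]
finger_gap: 0.047
finger_force: 0.0
```

>>> servo_tool(increments=[[0,[0.011,0.042,0],[0,0,0]],[0,[0.011,0.042,0],[0,0,0]],[0,[0.011,0.042,0],[0,0,0]],[0,[0.011,0.042,0],[0,0,0]],[0,[0.011,0.042,0],[0,0,0]],[0,[0.011,0.042,0],[0,0,0]],[0,[0.011,0.042,0],[0,0,0]],[0,[0.01,0.032,-0.02],[0,0,0]],[0,[0,0,-0.03],[0,0,0]],[0,[0,0,0],[0,0,0]]])

```text
clock: 2.1
ee_pos: [0.4641, 0.1539, 0.1511]
tool_rot: [[0.886, 0.463, -0.009], [0.463, -0.886, -0.001], [-0.009, -0.003, -1.0]]
ft_force: [-0.6, 0.0, -0.2]
finger_gap: 0.0469
finger_force: 0.0
```

>>> servo_tool(increments=[[0,[0.003,0.001,-0.03],[0,0,0]],[0,[0,0,-0.03],[0,0,0]],[0,[0,0,-0.02],[0,0,0]],[0,[0,0,-0.01],[0,0,0]],[0,[0,0,0],[0,0,0]],[-0.4,[0,0,0],[0,0,0]],[-1,[0,0,0],[0,0,0]],[-1,[0,0,0],[0,0,0]],[-1,[0,0,0],[0,0,0]]])

```text
clock: 3.0
ee_pos: [0.471, 0.1544, 0.0662]
tool_rot: [[0.887, 0.462, 0.001], [0.462, -0.887, 0.0], [0.001, 0.001, -1.0]]
ft_force: [-0.8, -0.4, -0.6]
finger_gap: 0.0183
finger_force: 0.0
```

>>> servo_tool(increments=[[-1,[0,0,0],[0,0,0]],[-1,[0,0,0],[0,0,0]],[-1,[0,0,0],[0,0,0]]])

```text
clock: 3.3
ee_pos: [0.4704, 0.1555, 0.0661]
tool_rot: [[0.887, 0.461, -0.0], [0.461, -0.887, 0.002], [0.001, -0.002, -1.0]]
ft_force: [-1.8, 4.7, 4.2]
finger_gap: 0.0137
finger_force: 30.0
```

>>> servo_tool(increments=[[-1,[-0.001,0.002,0],[0,0,0]],[-1,[-0.001,0.002,0],[0,0,0]],[-1,[-0.001,0.002,0],[0,0,0]],[-1,[-0.001,0.002,0],[0,0,0]],[-1,[-0.001,0.002,0],[0,0,0]],[-1,[0,0,0],[0,0,0]],[-1,[0,0,0],[0,0,0]]])

```text
clock: 4.0
ee_pos: [0.4659, 0.1643, 0.0661]
tool_rot: [[0.887, 0.462, 0.001], [0.462, -0.887, -0.001], [0.0, 0.001, -1.0]]
ft_force: [-1.4, -1.7, 5.9]
finger_gap: 0.0138
finger_force: 30.0
```

Run:
```python
from h import *
O=np.array([.5397,.1927]);a=np.radians(27.5);R=np.array([[np.cos(a),-np.sin(a)],[np.sin(a),np.cos(a)]])
for i in range(1):
    c=grab("top");P=cloud(c);q=P.reshape(-1,3);l=(q[:,:2]-O)@R
    s=(l[:,0]>-.04)&(l[:,0]<.13)&(abs(l[:,1])<.06); print(np.nanpercentile(q[s,2],[5,50,95,99]))
cv2.imwrite("pics/o1.png",cv2.resize(c['image'][160:290,140:290],None,fx=4,fy=4)[:,:,::-1])
```

```text
[-0.00265281  0.01156337  0.36269049  0.3784842 ]
```

>>> servo_tool(increments=[[-0.2,[0,0,0],[0,0,0]],[-0.2,[0,0,0],[0,0,0]],[-0.2,[0,0,0.02],[0,0,0]],[0,[0,0,0.045],[0,0,0]],[1,[0,0,0.045],[0,0,0]],[1,[0.003,-0.036,0],[0,0,0.148]],[1,[0.004,-0.04,0],[0,0,0.148]],[1,[0.004,-0.04,0],[0,0,0.148]],[1,[0.004,-0.04,0],[0,0,0.148]],[1,[0.004,-0.04,0],[0,0,0.148]]])

```text
clock: 5.05
ee_pos: [0.4835, -0.0241, 0.1749]
tool_rot: [[0.368, 0.93, -0.001], [0.93, -0.368, 0.001], [0.0, -0.001, -1.0]]
ft_force: [-0.1, 0.3, 0.1]
finger_gap: 0.0898
finger_force: 0.0
```

>>> servo_tool(increments=[[1,[0.004,-0.04,0],[0,0,0.148]],[1,[0.003,-0.04,0],[0,0,0]],[1,[0,0,0],[0,0,0]]])

```text
clock: 5.35
ee_pos: [0.4908, -0.1054, 0.175]
tool_rot: [[0.241, 0.97, -0.0], [0.97, -0.241, -0.0], [-0.0, -0.0, -1.0]]
ft_force: [-0.0, 0.2, -0.3]
finger_gap: 0.0939
finger_force: 0.0
```

Run:
```python
from h import *
a=np.radians(27.5);R=np.array([[np.cos(a),-np.sin(a)],[np.sin(a),np.cos(a)]])
ims=[]
for n,b in (("top",(140,150,300,290)),("side",(230,180,390,320))):
    c=grab(n); ims.append(cv2.resize(c['image'][b[1]:b[3],b[0]:b[2]],(400,350),interpolation=cv2.INTER_CUBIC))
    P=cloud(c);q=P.reshape(-1,3)
    q=q[(q[:,2]>.055)&(q[:,2]<.063)&(abs(q[:,0]-.494)<.2)&(abs(q[:,1]-.229)<.2)]
    print(n,cv2.minAreaRect(q[:,:2].astype(np.float32)*1000))
    O=np.array([.5397,.1927]);q=P.reshape(-1,3);l=(q[:,:2]-O)@R
    s=(l[:,0]>-.06)&(l[:,0]<.05)&(abs(l[:,1])<.07)&(q[:,2]<.03)&(q[:,2]>.005)
    print('well',np.percentile(l[s],[1,99],0).round(4).tolist(),q[s,2].min())
    s=(l[:,0]>.03)&(l[:,0]<.15)&(abs(l[:,1])<.08)&(q[:,2]>.075)
    print('cover',s.sum(),np.percentile(l[s],[2,50,98],0).round(3).tolist(),np.percentile(q[s,2],[5,50,95]))
cv2.imwrite("pics/o2.png",np.hstack(ims)[:,:,::-1])
```

```text
top ((494.15618896484375, 229.3729248046875), (164.09317016601562, 261.3353576660156), 27.540136337280273)
well [[-0.0283, -0.0538], [0.0354, 0.0591]] 0.00573750057991429
cover 1100 [[0.051, -0.07], [0.067, -0.003], [0.083, 0.064]] [0.07899423 0.11619159 0.1470428 ]
side ((493.27191162109375, 229.7880859375), (163.43634033203125, 266.259765625), 27.162429809570312)
well [[-0.0288, -0.0644], [0.0343, 0.0157]] 0.008141748467902055
cover 964 [[0.05, -0.067], [0.065, 0.008], [0.082, 0.069]] [0.0789518  0.11579089 0.14770852]
```

View pics/o2.png

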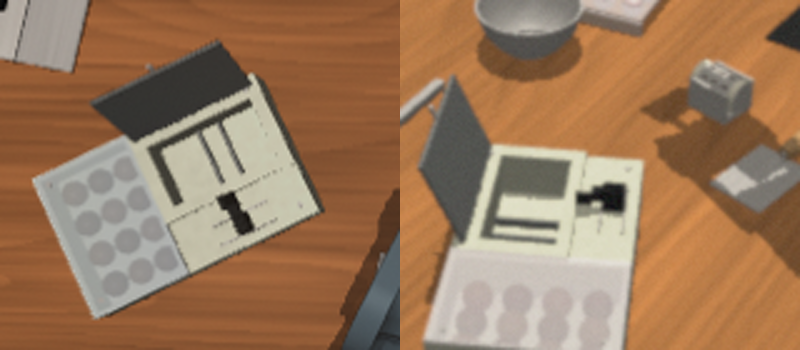

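Run:
```python
from h import *
import pickle
s=read_state();print(s['clock'],np.round(s['ee_pos'],4),np.degrees(np.arctan2(s['tool_rot'][1][0],s['tool_rot'][0][0])))
c=pickle.load(open("c0.pkl","rb"))['top']
a=np.radians(27.5);R=np.array([[np.cos(a),-np.sin(a)],[np.sin(a),np.cos(a)]])
O=np.array([.540,.1916])
print(((onplane(c,[[224.4,212],[233,208.8],[228.7,210.4]],.016)[:,:2]-O)@R).round(4))
```

```text
5.45 [ 0.4905 -0.1021  0.1748] 76.23973124985868
[[ 0.0026  0.0098]
 [ 0.     -0.0153]
 [ 0.0013 -0.0027]]
```

>>> servo_tool(increments=[[1,[0.0015,-0.01,0],[0,0,0.038]],[1,[0,0,-0.04],[0,0,0]],[1,[0,0,-0.04],[0,0,0]],[1,[0,0,-0.03],[0,0,0]],[1,[0,0,0],[0,0,0]],[1,[0,0,0],[0,0,0]]])

```text
clock: 6.05
ee_pos: [0.4924, -0.1109, 0.0657]
tool_rot: [[0.198, 0.98, -0.001], [0.98, -0.198, 0.001], [0.0, -0.001, -1.0]]
ft_force: [0.1, -0.6, 0.8]
finger_gap: 0.0936
finger_force: 0.0
```

>>> servo_tool(increments=[[1,[0,-0.001,-0.03],[0,0,0]],[1,[0,0,-0.02],[0,0,0]],[1,[0,0,-0.005],[0,0,0]],[1,[0,0,0],[0,0,0]],[0.5,[0,0,0],[0,0,0]],[0,[0,0,0],[0,0,0]],[-0.5,[0,0,0],[0,0,0]],[-1,[0,0,0],[0,0,0]],[-1,[0,0,0],[0,0,0]],[-1,[0,0,0],[0,0,0]]])

```text
clock: 7.05
ee_pos: [0.4925, -0.1132, 0.0109]
tool_rot: [[0.199, 0.98, 0.0], [0.98, -0.199, -0.0], [-0.0, 0.0, -1.0]]
ft_force: [-1.3, -0.3, 4.6]
finger_gap: 0.0619
finger_force: 30.0
```

>>> servo_tool(increments=[[-1,[0,0,0.01],[0,0,0]],[-1,[0,0,0.02],[0,0,0]],[-1,[0,0,0.03],[0,0,0]],[-1,[0,0,0.03],[0,0,0]],[-1,[-0.006,-0.024,0],[0,0,0]],[-1,[-0.009,-0.036,0],[0,0,0]],[-1,[-0.009,-0.036,0],[0,0,0]],[-1,[-0.009,-0.036,0],[0,0,0]],[-1,[-0.009,-0.036,0],[0,0,0]],[-1,[-0.009,-0.036,0],[0,0,0]]])

```text
clock: 8.05
ee_pos: [0.4407, -0.3183, 0.1007]
tool_rot: [[0.199, 0.98, 0.0], [0.98, -0.199, 0.0], [0.0, 0.0, -1.0]]
ft_force: [0.7, 0.1, -1.7]
finger_gap: 0.0619
finger_force: 30.0
```

>>> servo_tool(increments=[[-1,[-0.003,-0.014,0],[0,0,0]],[-1,[0,0,-0.02],[0,0,0]],[-1,[0,0,-0.03],[0,0,0]],[-1,[0,0,-0.02],[0,0,0]],[-1,[0,0,-0.01],[0,0,0]],[-1,[0,0,-0.005],[0,0,0]],[-1,[0,0,0],[0,0,0]],[-1,[0,0,0],[0,0,0]]])

```text
clock: 8.85
ee_pos: [0.4391, -0.3316, 0.0165]
tool_rot: [[0.199, 0.98, 0.001], [0.98, -0.199, -0.001], [-0.001, 0.001, -1.0]]
ft_force: [-0.3, -0.3, -1.6]
finger_gap: 0.062
finger_force: 30.0
```

>>> servo_tool(increments=[[-1,[0,0,-0.004],[0,0,0]],[-1,[0,0,-0.003],[0,0,0]],[-1,[0,0,-0.002],[0,0,0]],[-1,[0,0,0],[0,0,0]],[-1,[0,0,0],[0,0,0]]])

```text
clock: 9.35
ee_pos: [0.4384, -0.3311, 0.0064]
tool_rot: [[0.199, 0.98, -0.0], [0.98, -0.199, 0.0], [0.0, -0.0, -1.0]]
ft_force: [-0.3, 0.3, -1.4]
finger_gap: 0.062
finger_force: 30.0
```

>>> servo_tool(increments=[[-1,[0,0,-0.001],[0,0,0]],[-1,[0,0,-0.001],[0,0,0]],[-1,[0,0,0],[0,0,0]]])

```text
clock: 9.65
ee_pos: [0.4386, -0.3313, 0.0058]
tool_rot: [[0.199, 0.98, -0.001], [0.98, -0.199, 0.0], [0.0, -0.001, -1.0]]
ft_force: [-4.2, 3.1, 9.1]
finger_gap: 0.0617
finger_force: 30.0
```

>>> servo_tool(increments=[[-1,[0,0,0.001],[0,0,0]],[-1,[0,0,0],[0,0,0]],[0.5,[0,0,0],[0,0,0]],[0.5,[0,0,0],[0,0,0]],[0.5,[0,0,0],[0,0,0]]])

```text
clock: 10.15
ee_pos: [0.4384, -0.3311, 0.0053]
tool_rot: [[0.199, 0.98, -0.0], [0.98, -0.199, 0.0], [0.0, -0.0, -1.0]]
ft_force: [0.3, 0.3, -0.2]
finger_gap: 0.0705
finger_force: 0.0
```

>>> servo_tool(increments=[[0.5,[0,0,0.01],[0,0,0]],[0.5,[0,0,0.04],[0,0,0]],[1,[0,0,0.04],[0,0,0]],[1,[0,0,0],[0,0,-0.145]],[1,[0,0,0],[0,0,-0.145]],[1,[0,0,0],[0,0,-0.145]],[1,[0,0,0],[0,0,-0.145]],[1,[0,0,0],[0,0,-0.145]],[1,[0,0,0],[0,0,-0.145]],[1,[0,0,0],[0,0,-0.145]]])

```text
clock: 11.15
ee_pos: [0.4385, -0.3312, 0.0962]
tool_rot: [[0.94, 0.342, 0.0], [0.342, -0.94, -0.0], [0.0, 0.001, -1.0]]
ft_force: [-0.1, -0.3, -0.4]
finger_gap: 0.0942
finger_force: 0.0
```

>>> servo_tool(increments=[[1,[0,0,0],[0,0,-0.145]],[1,[0,0,0],[0,0,-0.145]],[1,[0,0,0],[0,0,-0.145]],[1,[0,0,0],[0,0,-0.12]],[1,[0,0,0],[0,0,0]]])

```text
clock: 11.65
ee_pos: [0.4385, -0.3312, 0.0961]
tool_rot: [[0.98, -0.198, 0.001], [-0.198, -0.98, -0.001], [0.001, 0.0, -1.0]]
ft_force: [0.5, 0.1, -0.3]
finger_gap: 0.0943
finger_force: 0.0
```

Run:
```python
from h import *
s=read_state();print(s['clock'],np.round(s['ee_pos'],4),np.degrees(np.arctan2(s['tool_rot'][1][0],s['tool_rot'][0][0])))
ims=[]
for n in("top","side"):
    c=grab(n);P=cloud(c)
    m=(P[...,2]>.015)&(P[...,2]<.048)&(abs(P[...,0]-.438)<.08)&(abs(P[...,1]+.331)<.08)
    q=P[m]; print(n,m.sum())
    if m.sum()>20:
        print(cv2.minAreaRect(q[:,:2].astype(np.float32)*1000),q.mean(0).round(4))
    u,v=proj(c,[.438,-.331,.02])[0].astype(int);u=min(max(u,50),590)
    ims.append(cv2.resize(c['image'][v-45:v+45,u-50:u+50],(400,360),interpolation=cv2.INTER_CUBIC))
cv2.imwrite("pics/m1.png",np.hstack(ims)[:,:,::-1])
```

```text
11.65 [ 0.4385 -0.3312  0.0961] -11.420141987449181
top 0
side 251
((439.1080322265625, -327.70172119140625), (41.32245635986328, 65.51107025146484), 81.12179565429688) [ 0.4363 -0.3201  0.0318]
```

View pics/m1.png

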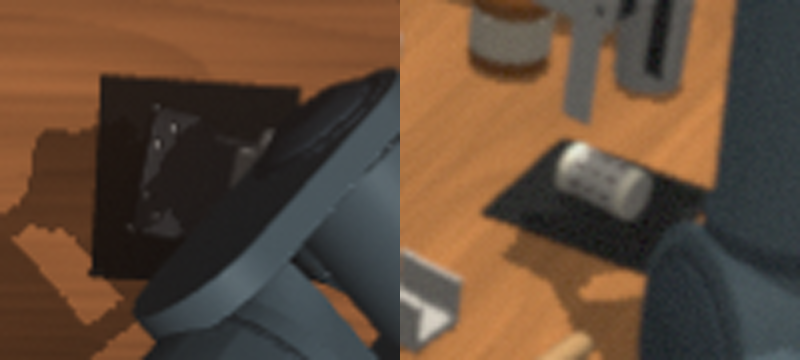

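The cartridge lies still on the mat beneath the gripper: the side crop shows it at (602,182), with its centre within about 3 mm of the TCP.

>>> servo_tool(increments=[[1,[0,0,-0.03],[0,0,0]],[1,[0,0,-0.03],[0,0,0]],[1,[0,0,-0.02],[0,0,0]],[1,[0,0,-0.009],[0,0,0]],[1,[0,0,0],[0,0,0]],[0.4,[0,0,0],[0,0,0]],[0.1,[0,0,0],[0,0,0]],[-0.1,[0,0,0],[0,0,0]],[-1,[0,0,0],[0,0,0]],[-1,[0,0,0],[0,0,0]]])

```text
clock: 12.75
ee_pos: [0.4386, -0.3313, 0.0069]
tool_rot: [[0.98, -0.198, 0.0], [-0.198, -0.98, -0.001], [0.001, 0.0, -1.0]]
ft_force: [-0.1, 0.1, -0.3]
finger_gap: 0.0569
finger_force: 0.0
```

>>> servo_tool(increments=[[-1,[0,0,0],[0,0,0]],[-1,[0,0,0],[0,0,0]]])

```text
clock: 12.95
ee_pos: [0.4384, -0.3311, 0.0065]
tool_rot: [[0.98, -0.198, 0.0], [-0.198, -0.98, 0.0], [0.0, -0.0, -1.0]]
ft_force: [-0.5, -0.5, 0.4]
finger_gap: 0.0415
finger_force: 0.0
```

>>> servo_tool(increments=[[-1,[0,0,0],[0,0,0]],[-1,[0,0,0],[0,0,0]],[-1,[0,0,0.01],[0,0,0]],[-1,[0,0,0.03],[0,0,0]],[-1,[0,0,0.045],[0,0,0]],[-1,[0,0,0.045],[0,0,0]],[-1,[0,0,0.02],[0,0,0]],[-1,[0,0,0],[0,0,0]]])

```text
clock: 13.75
ee_pos: [0.4401, -0.333, 0.161]
tool_rot: [[0.98, -0.198, 0.005], [-0.198, -0.98, -0.006], [0.007, 0.005, -1.0]]
ft_force: [-0.6, -0.0, -2.8]
finger_gap: 0.0375
finger_force: 30.0
```

>>> servo_tool(increments=[[-1,[0.004,0.02,0],[0,0,0.05]],[-1,[0.008,0.04,0],[0,0,0.05]],[-1,[0.008,0.04,0],[0,0,0.05]],[-1,[0.008,0.04,0],[0,0,0.05]],[-1,[0.008,0.04,0],[0,0,0.05]],[-1,[0.008,0.04,0],[0,0,0.05]],[-1,[0.008,0.04,0],[0,0,0.05]],[-1,[0.008,0.04,0],[0,0,0.05]],[-1,[0.008,0.04,0],[0,0,0.05]],[-1,[0.008,0.04,0],[0,0,0.05]]])

```text
clock: 14.75
ee_pos: [0.513, 0.0508, 0.1544]
tool_rot: [[0.955, 0.298, -0.003], [0.298, -0.955, 0.0], [-0.003, -0.001, -1.0]]
ft_force: [0.4, 0.4, -1.4]
finger_gap: 0.0374
finger_force: 30.0
```

>>> servo_tool(increments=[[-1,[0.008,0.04,0],[0,0,0.05]],[-1,[0.008,0.04,0],[0,0,0.05]],[-1,[0.007,0.04,0],[0,0,0.05]],[-1,[0.003,0.022,0],[0,0,0.029]],[-1,[0,0,0],[0,0,0]],[-1,[0,0,0],[0,0,0]],[-1,[0,0,0],[0,0,0]]])

```text
clock: 15.45
ee_pos: [0.5397, 0.1899, 0.1554]
tool_rot: [[0.888, 0.46, -0.002], [0.46, -0.888, -0.001], [-0.002, -0.0, -1.0]]
ft_force: [-0.6, -0.4, -1.8]
finger_gap: 0.0372
finger_force: 30.0
```

Run:
```python
from h import *
s=read_state();print(s['clock'],np.round(s['ee_pos'],4),np.degrees(np.arctan2(s['tool_rot'][1][0],s['tool_rot'][0][0])))
a=np.radians(27.5);R=np.array([[np.cos(a),-np.sin(a)],[np.sin(a),np.cos(a)]]);t=s['ee_pos']
c=grab("side");P=cloud(c)
l=(P[...,:2]-np.array(t)[:2])@R
m=(P[...,2]>t[2]-.006)&(P[...,2]<t[2]+.04)&(abs(l[...,0])<.05)&(abs(l[...,1])<.045)
print(m.sum(),np.percentile(l[m],[1,50,99],0).round(4).tolist())
u,v=proj(c,[.540,.1916,.1])[0].astype(int)
cv2.imwrite("pics/p1.png",cv2.resize(c['image'][v-70:v+70,u-80:u+80],(640,560),interpolation=cv2.INTER_CUBIC)[:,:,::-1])
```

```text
15.45 [0.5397 0.1899 0.1554] 27.390116386007687
442 [[-0.0304, -0.0165], [-0.0058, 0.0167], [0.0305, 0.0335]]
```

View pics/p1.png

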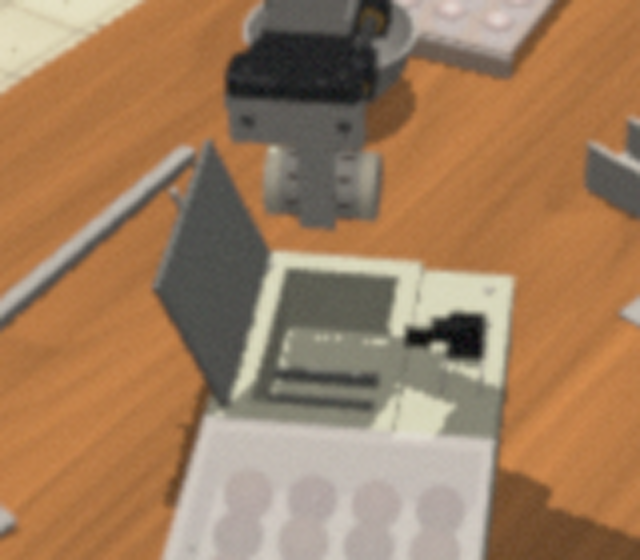

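The side crop shows the cartridge gripped around its middle at (322,185), centred on the TCP. The cradle ridges are at (325,378) and (325,403), with the cover open.

>>> servo_tool(increments=[[-1,[0.0003,0.0017,-0.03],[0,0,0]],[-1,[0,0,-0.03],[0,0,0]],[-1,[0,0,-0.02],[0,0,0]],[-1,[0,0,-0.01],[0,0,0]],[-1,[0,0,-0.005],[0,0,0]],[-1,[0,0,-0.005],[0,0,0]],[-1,[0,0,0],[0,0,0]]])

```text
clock: 16.2
ee_pos: [0.541, 0.1925, 0.0568]
tool_rot: [[0.887, 0.461, 0.001], [0.461, -0.887, 0.0], [0.001, 0.0, -1.0]]
ft_force: [-0.4, 0.8, -0.6]
finger_gap: 0.0374
finger_force: 30.0
```

>>> servo_tool(increments=[[-1,[-0.0008,-0.0008,-0.01],[0,0,0]],[-1,[0,0,-0.01],[0,0,0]],[-1,[0,0,-0.005],[0,0,0]],[-1,[0,0,-0.004],[0,0,0]],[-1,[0,0,-0.002],[0,0,0]],[-1,[0,0,0],[0,0,0]],[-1,[0,0,0],[0,0,0]]])

```text
clock: 16.9
ee_pos: [0.5401, 0.1919, 0.0257]
tool_rot: [[0.887, 0.461, 0.0], [0.461, -0.887, 0.0], [0.0, 0.0, -1.0]]
ft_force: [0.3, -0.2, -1.6]
finger_gap: 0.0375
finger_force: 30.0
```

>>> servo_tool(increments=[[-1,[0,0,-0.001],[0,0,0]],[-1,[0,0,-0.001],[0,0,0]],[-1,[0,0,-0.001],[0,0,0]],[-1,[0,0,0],[0,0,0]],[-1,[0,0,0],[0,0,0]]])

```text
clock: 17.4
ee_pos: [0.5399, 0.1918, 0.0224]
tool_rot: [[0.887, 0.461, -0.0], [0.461, -0.887, -0.0], [-0.0, -0.0, -1.0]]
ft_force: [0.4, -0.0, -1.4]
finger_gap: 0.0371
finger_force: 30.0
```

>>> servo_tool(increments=[[-1,[0,0,-0.0007],[0,0,0]],[-1,[0,0,-0.0007],[0,0,0]],[-1,[0,0,0],[0,0,0]],[-1,[0,0,0],[0,0,0]]])

```text
clock: 17.8
ee_pos: [0.5403, 0.1918, 0.0215]
tool_rot: [[0.887, 0.461, 0.001], [0.461, -0.887, -0.0], [0.001, 0.0, -1.0]]
ft_force: [-1.4, -1.6, 3.0]
finger_gap: 0.0376
finger_force: 30.0
```

>>> servo_tool(increments=[[-0.1,[0,0,0],[0,0,0]],[0.1,[0,0,0],[0,0,0]],[0.25,[0,0,0],[0,0,0]],[0.25,[0,0,0],[0,0,0]],[0.25,[0,0,0.02],[0,0,0]],[0.25,[0,0,0.04],[0,0,0]],[0.25,[0,0,0.04],[0,0,0]],[0.25,[0,0,0.045],[0,0,0]],[0.25,[0,0,0.045],[0,0,0]],[0.25,[0,0,0],[0,0,0]]])

```text
clock: 18.8
ee_pos: [0.544, 0.1926, 0.2192]
tool_rot: [[0.887, 0.461, 0.014], [0.461, -0.887, 0.002], [0.013, 0.005, -1.0]]
ft_force: [0.1, -0.3, 0.6]
finger_gap: 0.0586
finger_force: 0.0
```

Run:
```python
from h import *
s=read_state();print(s['clock'],np.round(s['ee_pos'],4),s['finger_gap'])
a=np.radians(27.5);R=np.array([[np.cos(a),-np.sin(a)],[np.sin(a),np.cos(a)]]);O=np.array([.54,.1916])
c=grab("side");P=cloud(c)
l=(P[...,:2]-O)@R;z=P[...,2]
m=(z>.04)&(z<.059)&(abs(l[...,0])<.034)&(abs(l[...,1])<.045)
print('cart',m.sum(),np.percentile(l[m],[2,50,98],0).round(4).tolist(),z[m].max())
m=(z>.075)&(l[...,0]>.03)&(l[...,0]<.13)&(abs(l[...,1])<.08)&(z<.16)
print('cover',m.sum(),np.percentile(l[m],[2,50,98],0).round(4).tolist(),np.percentile(z[m],[2,98]))
u,v=proj(c,[.540,.1916,.1])[0].astype(int)
cv2.imwrite("pics/p2.png",cv2.resize(c['image'][v-70:v+70,u-80:u+80],(640,560),interpolation=cv2.INTER_CUBIC)[:,:,::-1])
```

```text
18.8 [0.544  0.1926 0.2192] 0.05856921713876766
cart 350 [[-0.03, -0.0105], [0.0004, 0.0108], [0.0318, 0.0214]] 0.05876160132357122
cover 966 [[0.0497, -0.0658], [0.0657, 0.0101], [0.0818, 0.0705]] [0.07690982 0.14952696]
```

View pics/p2.png

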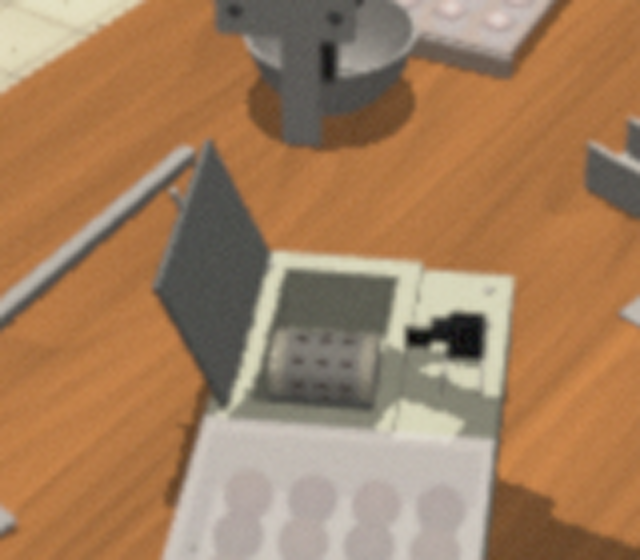

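The side crop shows the cartridge seated in the cradle at (325,365), x from −30 to +32 mm in the case frame. The cover is still open, so next I go behind it.

>>> servo_tool(increments=[[-0.5,[0.03,0.016,0],[0,0,0]],[-1,[0.034,0.018,0],[0,0,0]],[-1,[0.034,0.018,0],[0,0,0]],[-1,[0,0,-0.03],[0,0,0]],[-1,[0,0,-0.04],[0,0,0]],[-1,[0,0,-0.02],[0,0,0]],[-1,[0,0,0],[0,0,0]],[-1,[0,0,0],[0,0,0]],[-1,[0,0,0],[0,0,0]]])

```text
clock: 19.75
ee_pos: [0.6388, 0.244, 0.1227]
tool_rot: [[0.887, 0.461, 0.002], [0.461, -0.887, 0.001], [0.002, 0.001, -1.0]]
ft_force: [-0.6, 0.7, -0.7]
finger_gap: 0.0004
finger_force: 0.0
```

>>> servo_tool(increments=[[-1,[-0.008,-0.0042,0.001],[0,0,0]],[-1,[-0.008,-0.0042,0.001],[0,0,0]],[-1,[-0.008,-0.0042,0.001],[0,0,0]],[-1,[-0.008,-0.0042,0.001],[0,0,0]],[-1,[-0.008,-0.0042,0],[0,0,0]],[-1,[-0.008,-0.0042,0],[0,0,0]],[-1,[0,0,0],[0,0,0]]])

```text
clock: 20.45
ee_pos: [0.5889, 0.2182, 0.125]
tool_rot: [[0.887, 0.461, -0.0], [0.461, -0.887, -0.0], [-0.0, -0.0, -1.0]]
ft_force: [0.7, 1.0, -0.0]
finger_gap: 0.0003
finger_force: 0.5
```

>>> servo_tool(increments=[[-1,[-0.0062,-0.0032,0.0005],[0,0,0]],[-1,[-0.0062,-0.0032,0.0005],[0,0,0]],[-1,[-0.0062,-0.0032,0],[0,0,0]],[-1,[-0.0068,-0.0035,-0.0027],[0,0,0]],[-1,[-0.0068,-0.0035,-0.0027],[0,0,0]],[-1,[-0.0068,-0.0035,-0.0027],[0,0,0]],[-1,[0,0,0],[0,0,0]]])

```text
clock: 21.15
ee_pos: [0.5496, 0.1979, 0.1174]
tool_rot: [[0.887, 0.461, -0.002], [0.461, -0.887, -0.001], [-0.002, -0.0, -1.0]]
ft_force: [1.3, -0.8, 1.1]
finger_gap: 0.0007
finger_force: 0.7
```

>>> servo_tool(increments=[[-1,[-0.0042,-0.0022,-0.0036],[0,0,0]],[-1,[-0.0042,-0.0022,-0.0036],[0,0,0]],[-1,[-0.0042,-0.0022,-0.0036],[0,0,0]],[-1,[-0.0036,-0.0019,-0.005],[0,0,0]],[-1,[-0.0036,-0.0019,-0.005],[0,0,0]],[-1,[-0.0036,-0.0019,-0.005],[0,0,0]],[-1,[0,0,0],[0,0,0]]])

```text
clock: 21.85
ee_pos: [0.5263, 0.1858, 0.0911]
tool_rot: [[0.887, 0.461, -0.002], [0.461, -0.887, -0.001], [-0.002, -0.0, -1.0]]
ft_force: [0.7, -0.1, 0.8]
finger_gap: 0.0005
finger_force: 0.9
```

>>> servo_tool(increments=[[-1,[-0.0027,-0.0014,-0.006],[0,0,0]],[-1,[-0.0027,-0.0014,-0.006],[0,0,0]],[-1,[-0.0013,-0.0007,-0.004],[0,0,0]],[-1,[-0.0013,-0.0007,-0.004],[0,0,0]],[-1,[0,0,0],[0,0,0]],[-1,[0,0,0],[0,0,0]]])

```text
clock: 22.45
ee_pos: [0.5196, 0.182, 0.0722]
tool_rot: [[0.887, 0.461, 0.0], [0.461, -0.887, -0.0], [0.0, 0.0, -1.0]]
ft_force: [2.5, 1.2, 2.8]
finger_gap: 0.0005
finger_force: 1.2
```

Contact holds at 3 N. Now pressing straight down.

>>> servo_tool(increments=[[-1,[0,0,-0.002],[0,0,0]],[-1,[0,0,-0.002],[0,0,0]],[-1,[0,0,-0.001],[0,0,0]],[-1,[0,0,-0.001],[0,0,0]],[-1,[0,0,0],[0,0,0]],[-1,[0,0,0],[0,0,0]]])

```text
clock: 23.05
ee_pos: [0.5191, 0.1819, 0.0661]
tool_rot: [[0.887, 0.461, -0.001], [0.461, -0.887, -0.0], [-0.001, -0.0, -1.0]]
ft_force: [-1.3, -0.2, 4.5]
finger_gap: 0.0002
finger_force: 2.1
```

>>> servo_tool(increments=[[-1,[0,0,-0.001],[0,0,0]],[-1,[0,0,-0.001],[0,0,0]],[-1,[0,0,0],[0,0,0]],[-1,[0,0,0],[0,0,0]]])

```text
clock: 23.45
ee_pos: [0.5192, 0.1819, 0.0651]
tool_rot: [[0.887, 0.462, -0.001], [0.462, -0.887, -0.001], [-0.002, -0.0, -1.0]]
ft_force: [-3.9, -1.7, 11.3]
finger_gap: 0.0004
finger_force: 5.6
```

>>> servo_tool(increments=[[-1,[0,0,-0.001],[0,0,0]],[-1,[0,0,0],[0,0,0]],[-1,[0,0,0],[0,0,0]],[-1,[0,0,0.004],[0,0,0]],[-1,[0,0,0.004],[0,0,0]],[-1,[0,0,0],[0,0,0]]])

```text
clock: 24.05
ee_pos: [0.5192, 0.182, 0.071]
tool_rot: [[0.887, 0.461, -0.0], [0.461, -0.887, 0.0], [-0.0, -0.0, -1.0]]
ft_force: [-0.3, 0.3, -0.1]
finger_gap: 0.0002
finger_force: 0.0
```

>>> servo_tool(increments=[[-1,[0,0,0.02],[0,0,0]],[-1,[0,0,0.045],[0,0,0]],[-1,[0,0,0.045],[0,0,0]],[-1,[0,-0.045,0],[0,0,0]],[-1,[0,-0.045,0],[0,0,0]],[-1,[0,-0.045,0],[0,0,0]],[-1,[0,-0.045,0],[0,0,0]],[-1,[0,-0.045,0],[0,0,0]],[-1,[0,0,0],[0,0,0]],[-1,[0,0,0],[0,0,0]]])

```text
clock: 25.05
ee_pos: [0.519, -0.0434, 0.1804]
tool_rot: [[0.888, 0.459, -0.001], [0.459, -0.888, 0.001], [-0.001, -0.001, -1.0]]
ft_force: [0.4, 0.7, -0.6]
finger_gap: 0.0007
finger_force: 0.0
```

Run:
```python
from h import *
a=np.radians(27.5);R=np.array([[np.cos(a),-np.sin(a)],[np.sin(a),np.cos(a)]]);O=np.array([.54,.1916])
ims=[]
for n in("top","side"):
    c=grab(n);P=cloud(c);l=(P[...,:2]-O)@R;z=P[...,2]
    for x0,x1 in((-.04,-.015),(.015,.04)):
        m=(l[...,0]>x0)&(l[...,0]<x1)&(abs(l[...,1])<.05)&(z<.12); print(n,x0,m.sum(),np.median(z[m]).round(4))
    k=(c['image'].max(2)<55)&(z>.065)&(l[...,0]>-.1)&(l[...,0]<-.07)&(abs(l[...,1])<.04)
    print('tab y',k.sum(),np.percentile(l[k][:,1],[3,50,97]).round(4))
    u,v=proj(c,[.52,.18,.06])[0].astype(int)
    ims.append(cv2.resize(c['image'][v-50:v+60,u-65:u+60],(400,352),interpolation=cv2.INTER_CUBIC))
cv2.imwrite("pics/e1.png",np.hstack(ims)[:,:,::-1])
```

```text
top -0.04 358 0.0665
top 0.015 350 0.0661
tab y 50 [-0.0074 -0.0018  0.0043]
side -0.04 301 0.068
side 0.015 292 0.0672
tab y 68 [0.0002 0.0066 0.01  ]
```

View pics/e1.png

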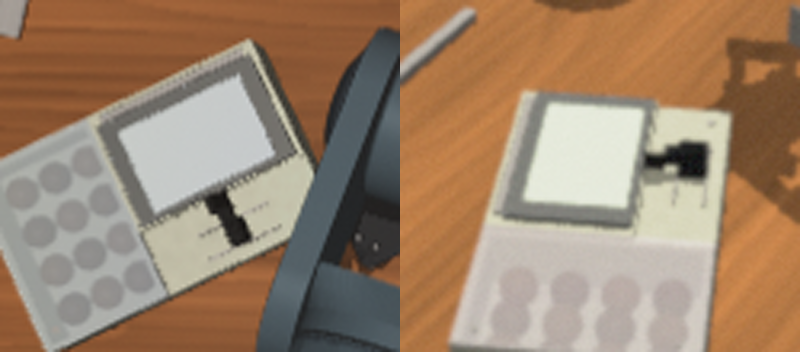

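Both views show the cover flat, its front and back heights both at about 66 mm. The tab is at its starting position, at (238,232) in the top crop, and the arm is clear, so I'm handing in.

```bash
python3 -c "
from plant import *
print(close_job())"
```

```text
the job is handed in; nothing more can be done
None
```

I handed the job in at about 25 s of the 72 s allowed: the cartridge was in its cradle before closing, the cover is shut, the latch is home and the arm is clear. The judge returned no verdict, so success rests on my last camera check.

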